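# Tug-test a filter cartridge before turning the water on

### The arm

A 6-joint arm with a two-finger parallel gripper is mounted at the origin on a cart in front of the work surface, level with it; the furniture and walls round the work are solid. World frame = base frame: x ahead of the robot, y to its left, z up, the work surface at z = 0. Lengths are in m, angles in rad, forces in N, time in s.
With the tool pointing down it reaches from about 0.275 to 0.75 m from the base axis. Payload 10.2 kg.
Tool frame: the origin (TCP) lies on the centre line of the jaws, within the pads' length; the fingertips stand 14 mm ahead of it and the grasp point (between the pads) lies 5 mm behind it; z points along the fingers, y is the line along which they close (so a half turn about z gives the same grasp; the last joint's range is limited). The gripper opens to 85 mm and grips with 20 to 120 N. Pads are 22 mm wide; open, the fingers measure 114 mm over their backs; the gripper's body (76 mm by 85 mm) begins 54 mm behind the grasp point. The pads swing forward as they close: fully open they stand 13 mm farther back than shut.
Start: joints at [0.917, 0.313, 1.498, -0, 1.331, -0.223], TCP at [0.219, 0.477, 0.245] pointing down, gripper open.
Joint ranges: [-2.94, 2.94], [-0.97, 2.17], [0.19, 2.56], [-1.23, 4.37], [0.02, 3.11], [-2.88, 2.88]. Speed limits (rad/s): [2.39, 2.39, 3.01, 3.14, 3.14, 3.14].

### API

Orientations are given as [roll, pitch, yaw] about the fixed x, y, z axes, in that order (R = Rz(yaw) Ry(pitch) Rx(roll)).
In Python, from plant import * gives the robot as it stands. The module is installed in compiled form; this text tells all that it offers.
- The arm moves only by the tool send_rows, never from a script. Its argument "increments" is a list of rows, each an object of numbers: "dx", "dy", "dz": the shift along the tool's x, y, z in m; "wx", "wy", "wz": the turn, a rotation vector about the tool's x, y, z in rad. A call has 1 to 10 rows; each row shifts and turns the commanded pose from where the row before left it, along the tool's axes as they then stand; what a row does not reach is not made up. A row lasts 1/10 s, in which the tool goes at most 50 mm and 8.59 degrees, less where a joint would pass 70% of its speed; a pose out of reach is approached as far as the arm can. A call with a gripper value outside its range is refused whole. "claw" is the gripper command: -1 is fully open, 1 is shut, values between are in proportion, set as the call begins (left out, the last holds). The fingers move at their own pace and stop on an object; "squeeze" is the grip in N (left out, the last holds). Time passes only in rows, so rows that do not move let the fingers close. It gives the time, the measured TCP pose, the force, the opening and the grip force at its end, in the units of the state.
- get_obs(): the state, without advancing time (a new reading comes with each control period).
- capture(name): name is "scene" or "top" or "wrist"; returns the picture (400x640x3 uint8, blue, green, red); there is no depth.
- camera_model(name): a dict with "camera_matrix" (3x3 intrinsics, pixels), "R" (3x3) and "t" (3): a world point X has camera coordinates R X + t; the wrist camera has in their place "mount" (4x4, takes a point from camera to tool coordinates, whose origin is the TCP and whose axes are the flange's). Camera axes: x right, y down, z forward; pixel columns grow to the right and rows downward; lengths in m; the calibration is good to about 2 mm. A picture is of the moment at which its call begins: read the wrist's pose just before it. camera_model takes no time and is no camera call.
- close_job(): hands the job in; it is judged then, once.
The state is a dict: "t": time; "joint_positions": joint angles; "qd": joint speeds; "joint_torque": joint torques, N m; "ee_pos": TCP position; "tool_rot": TCP orientation; "ft_force": force on the tool from outside, world axes, zero at the start; "moment": the same for the moment, N m; "grip_width": opening from 0.0 (shut) to 1.0 (fully open); "finger_force": force on a finger pad.
Only numpy, scipy, OpenCV 4.12 (cv2) and the standard library are available. Lean on these libraries where they do the work, as an engineer would, in place of code of your own. Each camera call takes 0.05 s, during which the arm holds its last target. There are 200 camera calls.

### The job

The tall cartridge has just been put into the sloping water-filter head, and nobody is sure that it clicked in: grip its fin and tug it straight out along its axis with about 15 N, never more than 25, for a good half second; if it comes up, press it home until it clicks and tug again, until it holds. Only when it has held, swing the lever of the cock a quarter turn from across the pipe to along it, right up against its stop, and let go. Leave the short cartridge and everything else as it stands.

Things in the scene. Friction and masses are not known exactly. Their poses are not given: they have to be found in the camera images.
- cartridge_grip (a point): middle of the tall cartridge's grip fin (upright flat plate on its top: 44 mm wide along its x, 14 mm thick along its y, bead of 17 mm along the top edge). z is the cartridge axis, out of the socket, leaning 32 degrees from vertical to the robot: take the fin along -z, fingers on its 44 mm faces. Fin ends 24 mm above the point, free fin down to 20 mm below it
- cartridge: the tall cartridge, white, round, 54 mm thick, 190 mm long, about 0.45 kg, in the left socket; origin at the middle of its lower end, 166 mm below the grip point, z its axis. Caught: origin at z = 0 of the head. Not caught: it rides 3 to 5 mm higher (caught: under 2 mm), and a pull of 8 to 12 N draws it up and, after some 45 mm, out
- socket (a point): middle of the tall cartridge's socket, on its floor, z along its axis. To catch the cartridge press it down along -z with 16 to 24 N: a sprung seal pushes back with up to 14 N, two pawls snap over its rim, and a hard floor stops it 2 mm below its caught height; let go, it springs up those 2 mm
- latch_ring (a joint): lift (m, 0 at rest) of the grey sprung ring round the tall cartridge's neck (72 mm across, 15 mm high), which carries the pawls. Pulling a caught cartridge along its axis draws the ring up with it: 10 N by about 1.1 mm, 15 N by 2.4, 20 N by 3.5, 25 N by 4.2 mm (give or take 0.5). With one that is not caught the ring stays down
- head: the filter head: white sloping manifold with two sockets on a steel stand 240 mm wide, fixed to the counter, copper pipes at both ends. Origin midway between the sockets on the level of their floors, 92 mm above the counter; z is the sockets' axis (leaning 32 degrees to the robot), y the row of sockets, to the left. Sockets at y = +55 mm (tall) and -55 mm (short cartridge)
- short_cartridge: the short cartridge, like the tall one but 128 mm long, in the right socket: in service, to be left alone. Origin at the middle of its lower end, z its axis; its fin ends 128 mm up z
- lever (a joint): quarter-turn lever of the ball cock in the copper outlet pipe, rad: 0 = shut, across the pipe, pointing to the robot's side; 1.571 = fully open, against its stop, along the pipe, pointing away from the cartridges to the spout. Opens anticlockwise seen from above, about a vertical axis; takes about 3 N at the grip and stays where it is left
- lever_grip (a point): middle of the lever's black grip: 66 mm long, 18 mm wide, 13 mm high, level, about 183 mm above the counter and 78 mm from the pivot; its -x axis points outwards along the lever, z up. The pipe (15 mm thick) lies 14 mm below the grip's underside when open
- lever_pivot (a point): the lever's turning axis, at the height of the grip's middle
- glass: bystander: clear tumbler 81 mm wide, 92 mm tall, standing under the spout; origin at the middle of its underside
- mug: bystander: white mug with grey dots, 82 mm wide, 91 mm tall, handle at the side; origin at the middle of its underside
- honey: bystander: jar with a round screw lid, 65 mm wide, 100 mm tall; origin at the middle of its underside
- tin: bystander: flat round tin, 86 mm wide, 40 mm tall; origin at the middle of its underside
- tea: bystander: long low carton, 64 x 142 x 75 mm; origin at the middle of its underside
- lemon: bystander: lemon, 71 mm long; origin at the middle of its underside
- mill: bystander: small pepper mill, 47 mm wide, 142 mm tall; origin at the middle of its underside

How it is judged:
By the outcome, as a careful person would: the job done as asked, in the order asked, and still so for the second after the job is handed in, with the robot touching nothing.
It also fails if it takes over 67 s, if anything falls off the work surface, if the arm or the gripper's body presses on something with over 40 N, if the wrist force passes 120 N, or if a joint passes its speed limit or range.

## Working session

There is one attempt and no reset: what is moved stays moved. The work goes in short steps, Python scripts to look and compute and a tool call to move; the robot and the scene stay as the last step left them, time stands still between calls to the robot, and variables do not carry over. Pictures are saved under pics/ and viewed, at most 10 in all, crops included, and the job is handed in when it is done.

Besides the shell and the picture viewer there is one more tool, called after "Call:" as name([rows], argument=value, ...), one row to a line, values as JSON. send_rows: Moves the arm, as the interface text tells. Its arguments: {"type":"object","properties":{"increments":{"type":"array"},"claw":{"type":"number"},"squeeze":{"type":"number"}},"required":["increments"]}

```bash
mkdir -p pics
python3 - <<'E'
from plant import *
import cv2,numpy as np
np.set_printoptions(precision=4,suppress=True)
print(get_obs())
for n in("scene","top","wrist"):
    cv2.imwrite(f"pics/{n}0.png",capture(n)); m=camera_model(n); print(n,{k:np.array(v).round(4).tolist() for k,v in m.items() if k!='name'})
E
```

```text
{'t': 0.0, 'joint_positions': array([ 0.9166,  0.3135,  1.4984,  0.    ,  1.331 , -0.2234]), 'qd': array([ 0.0001, -0.0023, -0.0014, -0.0019,  0.0007,  0.0004]), 'joint_torque': array([  0.0001, -41.2271, -25.9736,  -0.0002,   0.0043,  -0.    ]), 'ee_pos': array([0.2191, 0.4768, 0.2447]), 'tool_rot': array([-3.1403, -0.0003,  2.7108]), 'ft_force': array([ 0.0031, -0.5004, -0.0172]), 'moment': array([0.0008, 0.0319, 0.0068]), 'finger_force': 0.0, 'grip_width': 1.0022401986128828}
scene {'camera_matrix': [[381.3401, 0.0, 318.377], [0.0, 381.3401, 195.977], [0.0, 0.0, 1.0]], 'R': [[-0.4448, -0.8955, 0.0133], [-0.7561, 0.3675, -0.5416], [0.4801, -0.2509, -0.8406]], 't': [0.3251, 0.5052, 0.8717]}
top {'camera_matrix': [[372.2712, 0.0, 316.9012], [0.0, 372.2712, 201.2645], [0.0, 0.0, 1.0]], 'R': [[0.0656, -0.9978, -0.0015], [-0.9725, -0.0636, -0.2239], [0.2234, 0.0161, -0.9746]], 't': [0.01, 0.6069, 1.2011]}
wrist {'camera_matrix': [[317.8055, 0.0, 316.5934], [0.0, 317.8055, 199.4952], [0.0, 0.0, 1.0]], 'mount': [[0.0004, -0.9611, -0.2761, 0.0697], [1.0, 0.0002, 0.0007, 0.0011], [-0.0006, -0.2761, 0.9611, -0.1284], [0.0, 0.0, 0.0, 1.0]]}
```

View pics/scene0.png

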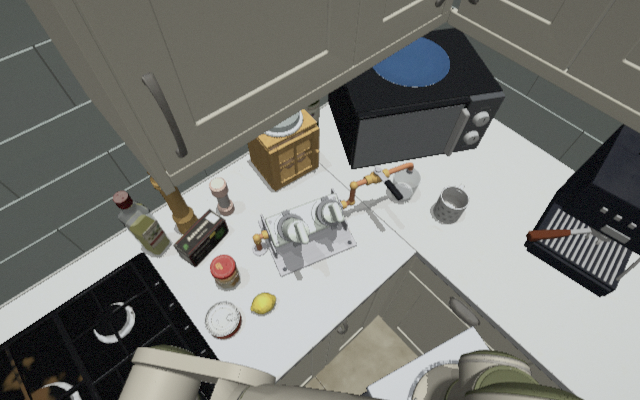

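View pics/top0.png

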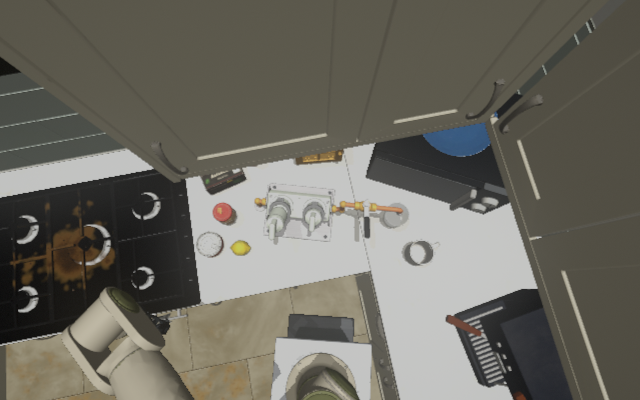

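The scene and top views show the head: the tall cartridge is at about (278,215) in top, the short one at (313,215), and the black lever grip at (367,225). I'll zoom in for the pixels.

Run:
```python
import cv2,numpy as np
a=cv2.imread("pics/top0.png")[175:255,245:415]; b=cv2.imread("pics/scene0.png")[155:275,245:415]
f=lambda i:cv2.resize(i,None,fx=4.6,fy=4.6 if 0 else 4.6,interpolation=cv2.INTER_CUBIC)
A=cv2.resize(a,(782,368),interpolation=cv2.INTER_CUBIC);
cv2.imwrite("pics/topc.png",A); cv2.imwrite("pics/scenec.png",cv2.resize(b,(782,552),interpolation=cv2.INTER_CUBIC))
```

```text
(no output)
```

View pics/topc.png

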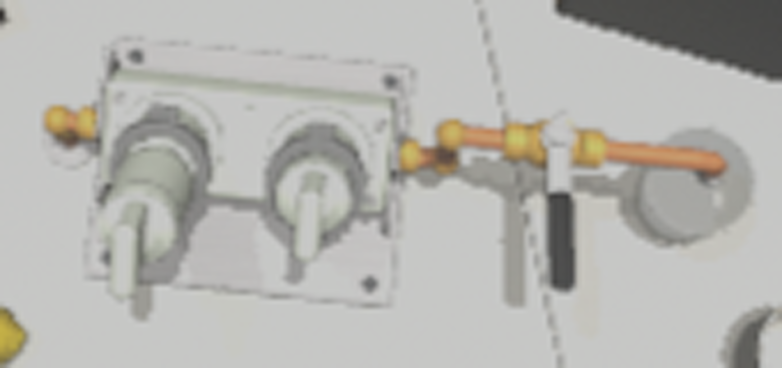

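View pics/scenec.png

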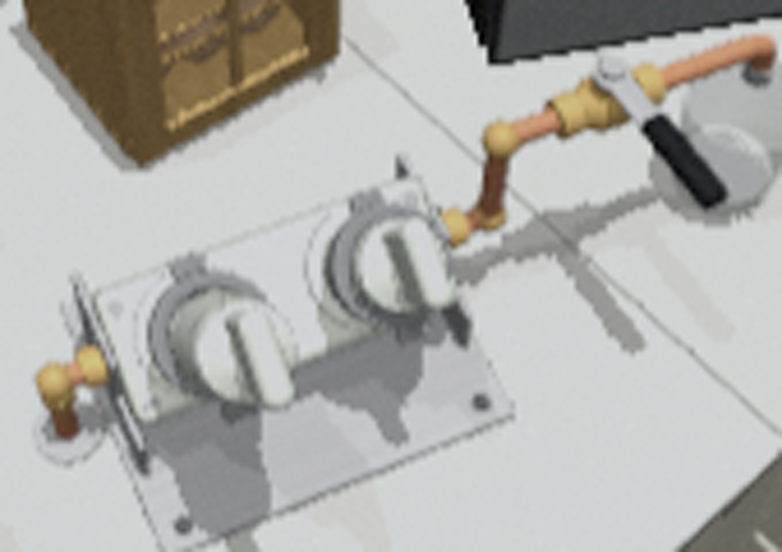

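```bash
cat > h.py <<'E'
from plant import *
import cv2,numpy as np
from scipy.spatial.transform import Rotation as Ro
np.set_printoptions(precision=4,suppress=True)
def cam(n,obs=None):
    m=camera_model(n); K=np.array(m["camera_matrix"])
    if n!="wrist": return K,np.array(m["R"]),np.array(m["t"])
    M=np.array(m["mount"]); Rt=Ro.from_euler("xyz",obs["tool_rot"]).as_matrix()
    Rwc=Rt@M[:3,:3]; c=Rt@M[:3,3]+obs["ee_pos"]; return K,Rwc.T,-Rwc.T@c
def ray(c,p):
    K,R,t=c; d=R.T@np.linalg.solve(K,[p[0],p[1],1]); return -R.T@t,d/np.linalg.norm(d)
def plane(c,p,z): o,d=ray(c,p); return o+d*(z-o[2])/d[2]
def tri(obs):
    A=np.zeros((3,3));b=np.zeros(3);L=[]
    for c,p in obs:
        o,d=ray(c,p);P=np.eye(3)-np.outer(d,d);A+=P;b+=P@o;L.append((o,P))
    X=np.linalg.solve(A,b); return X,[np.linalg.norm(P@(X-o)) for o,P in L]
def proj(c,X):
    K,R,t=c;q=K@(R@X+t);return q[:2]/q[2]
E
python3 - <<'E'
from h import *
T=cam("top");S=cam("scene")
t=lambda x,y:(245+x/4.6-.39,175+y/4.6-.39); s=lambda x,y:(245+x/4.6-.39,155+y/4.6-.39)
for n,p in dict(fl=(85,275),fr=(393,303),br=(412,68),bl=(115,40)).items(): print(n,plane(T,t(*p),.003))
for n,p in dict(fl=(160,552),fr=(515,412)).items(): print(n,plane(S,s(*p),.003))
for n,a,b in [("tall back",(135,205),(240,320)),("tall front",(121,295),(282,398)),("short back",(318,178),(400,238)),("short front",(306,256),(445,300)),
 ("lev in",(560,195),(648,122)),("lev out",(563,288),(715,200)),("pivot",(558,122),(610,66))]:
    print(n,*tri([(T,t(*a)),(S,s(*b))]))
E
```

```text
fl [0.4882 0.232  0.003 ]
fr [ 0.4822 -0.0045  0.003 ]
br [ 0.6681 -0.0087  0.003 ]
bl [0.6756 0.2266 0.003 ]
fl [0.4954 0.2366 0.003 ]
fr [0.4823 0.0005 0.003 ]
tall back [0.5077 0.1706 0.2187] [np.float64(0.00021783589280567964), np.float64(0.00021783589280564218)]
tall front [0.4482 0.1729 0.2391] [np.float64(0.001800088389444617), np.float64(0.0018000883894446701)]
short back [0.5452 0.056  0.1599] [np.float64(0.0006276831668630561), np.float64(0.0006276831668630126)]
short front [0.4877 0.0598 0.1841] [np.float64(0.0007420263767779877), np.float64(0.000742026376777929)]
lev in [ 0.5432 -0.1062  0.1735] [np.float64(0.0027452317970447673), np.float64(0.0027452317970446467)]
lev out [ 0.4801 -0.1103  0.176 ] [np.float64(0.00252264655474445), np.float64(0.0025226465547445)]
pivot [ 0.5907 -0.1054  0.173 ] [np.float64(0.0009285798636478585), np.float64(0.0009285798636476197)]
```

```bash
cat >> h.py <<'E'
from scipy.linalg import expm,logm
def pose(o): 
    T=np.eye(4);T[:3,:3]=Ro.from_euler("xyz",o["tool_rot"]).as_matrix();T[:3,3]=o["ee_pos"];return T
def headR(yaw,th=np.radians(32)): return Ro.from_euler("z",yaw).as_matrix()@Ro.from_euler("y",-th).as_matrix()
def toolR(yaw): return headR(yaw)@np.diag([-1,1,-1.])
def go(o,R,p,N):
    G=np.eye(4);G[:3,:3]=R;G[:3,3]=p;A=pose(o);rel=np.linalg.inv(A)@G
    L=np.real(logm(rel))/N;E=expm(L)
    r=Ro.from_matrix(E[:3,:3]).as_rotvec()
    print("N",N,"step d",E[:3,3].round(5),"w",r.round(5)," total d",rel[:3,3].round(4),"w",Ro.from_matrix(rel[:3,:3]).as_rotvec().round(4))
    print("mid",(A@expm(L*N/2))[:3,3])
E
python3 - <<'E'
from h import *
T=cam("top");o=get_obs()
t=lambda x,y:(245+x/4.6-.39,175+y/4.6-.39)
print(plane(T,t(121,295),.241),plane(T,t(135,205),.265))
g=np.array([.48,.172,.2326]);go(o,toolR(-.03),g+headR(-.03)[:,2]*.10,15)
E
```

```text
[0.4467 0.1713 0.241 ] [0.4999 0.1647 0.265 ]
N 15 step d [-0.0194 -0.0162 -0.0002] w [-0.0075 -0.0368 -0.026 ]  total d [-0.3155 -0.1888 -0.0724] w [-0.1128 -0.5514 -0.39  ]
mid [0.3131 0.3138 0.2619]
```

Call:
send_rows([
  {"dx": -0.0194, "dy": -0.0162, "dz": -0.0002, "wx": -0.0075, "wy": -0.0368, "wz": -0.026},
  {"dx": -0.0194, "dy": -0.0162, "dz": -0.0002, "wx": -0.0075, "wy": -0.0368, "wz": -0.026},
  {"dx": -0.0194, "dy": -0.0162, "dz": -0.0002, "wx": -0.0075, "wy": -0.0368, "wz": -0.026},
  {"dx": -0.0194, "dy": -0.0162, "dz": -0.0002, "wx": -0.0075, "wy": -0.0368, "wz": -0.026},
  {"dx": -0.0194, "dy": -0.0162, "dz": -0.0002, "wx": -0.0075, "wy": -0.0368, "wz": -0.026},
  {"dx": -0.0194, "dy": -0.0162, "dz": -0.0002, "wx": -0.0075, "wy": -0.0368, "wz": -0.026},
  {"dx": -0.0194, "dy": -0.0162, "dz": -0.0002, "wx": -0.0075, "wy": -0.0368, "wz": -0.026},
  {"dx": -0.0194, "dy": -0.0162, "dz": -0.0002, "wx": -0.0075, "wy": -0.0368, "wz": -0.026},
], claw=-1)

```text
t: 0.95
ee_pos: [0.3207, 0.3028, 0.2646]
tool_rot: [3.113, 0.3, 2.917]
ft_force: [1.0, 1.0, -0.0]
grip_width: 0.999
finger_force: 0.0
```

Call:
send_rows([
  {"dx": -0.0194, "dy": -0.0162, "dz": -0.0002, "wx": -0.0075, "wy": -0.0368, "wz": -0.026},
  {"dx": -0.0194, "dy": -0.0162, "dz": -0.0002, "wx": -0.0075, "wy": -0.0368, "wz": -0.026},
  {"dx": -0.0194, "dy": -0.0162, "dz": -0.0002, "wx": -0.0075, "wy": -0.0368, "wz": -0.026},
  {"dx": -0.0194, "dy": -0.0162, "dz": -0.0002, "wx": -0.0075, "wy": -0.0368, "wz": -0.026},
  {"dx": -0.0194, "dy": -0.0162, "dz": -0.0002, "wx": -0.0075, "wy": -0.0368, "wz": -0.026},
  {"dx": -0.0194, "dy": -0.0162, "dz": -0.0002, "wx": -0.0075, "wy": -0.0368, "wz": -0.026},
  {"dx": -0.0194, "dy": -0.0162, "dz": -0.0002, "wx": -0.0075, "wy": -0.0368, "wz": -0.026},
  {"dx": 0},
])

```text
$.increments[7]: bad value
```

Run:
```python
from h import *
o=get_obs();print(o);im=capture("wrist");cv2.imwrite("pics/w1.png",im)
g=np.array([.48,.172,.2326]);H=headR(-.03);c=cam("wrist",o)
for a in(.022,-.022):print(proj(c,g+H@[a,0,.024]))
go(o,toolR(-.03),g+H[:,2]*.10,1)
```

```text
{'t': 0.95, 'joint_positions': array([ 0.6002,  0.0228,  1.8218, -0.2253,  1.0796, -0.6658]), 'qd': array([-0.5045, -0.3156,  0.2646, -0.1727, -0.3352, -0.6686]), 'joint_torque': array([  3.7707, -25.582 , -26.7471,  -0.3105,  -0.0678,   0.93  ]), 'ee_pos': array([0.3207, 0.3028, 0.2646]), 'tool_rot': array([3.1125, 0.2997, 2.9173]), 'ft_force': array([ 1.03  ,  1.013 , -0.0216]), 'moment': array([-0.004 ,  0.0979,  0.0063]), 'finger_force': 0.0, 'grip_width': 0.998784553411699}
[194.5011 448.6061]
[184.2895 392.7725]
N 1 step d [-0.1421 -0.102  -0.0143] w [-0.0522 -0.2553 -0.1808]  total d [-0.1421 -0.102  -0.0143] w [-0.0522 -0.2553 -0.1808]
mid [0.3726 0.2354 0.2867]
```

View pics/w1.png

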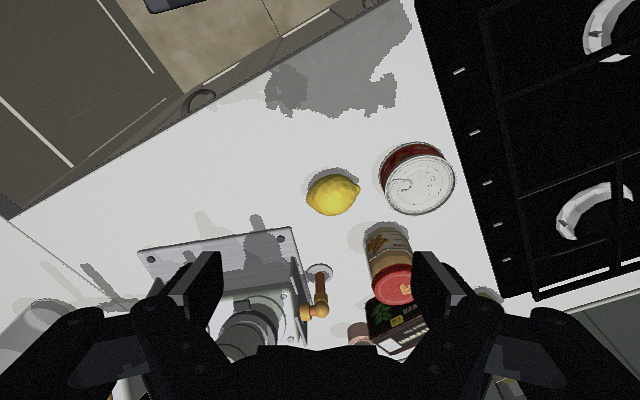

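The wrist view shows the cartridge tops lower left at about (240,325), the lemon at (333,193) and the tin at (417,180). The second move was refused because of its last row, so I'll finish it.

Call:
send_rows([
  {"dx": -0.0194, "dy": -0.0162, "dz": -0.0002, "wx": -0.0075, "wy": -0.0368, "wz": -0.026},
  {"dx": -0.0194, "dy": -0.0162, "dz": -0.0002, "wx": -0.0075, "wy": -0.0368, "wz": -0.026},
  {"dx": -0.0194, "dy": -0.0162, "dz": -0.0002, "wx": -0.0075, "wy": -0.0368, "wz": -0.026},
  {"dx": -0.0194, "dy": -0.0162, "dz": -0.0002, "wx": -0.0075, "wy": -0.0368, "wz": -0.026},
  {"dx": -0.0194, "dy": -0.0162, "dz": -0.0002, "wx": -0.0075, "wy": -0.0368, "wz": -0.026},
  {"dx": -0.0194, "dy": -0.0162, "dz": -0.0002, "wx": -0.0075, "wy": -0.0368, "wz": -0.026},
  {"dx": -0.0194, "dy": -0.0162, "dz": -0.0002, "wx": -0.0075, "wy": -0.0368, "wz": -0.026},
  {"dx": 0.0, "dy": 0.0, "dz": 0.0, "wx": 0.0, "wy": 0.0, "wz": 0.0},
  {"dx": 0.0, "dy": 0.0, "dz": 0.0, "wx": 0.0, "wy": 0.0, "wz": 0.0},
])

```text
t: 1.9
ee_pos: [0.4268, 0.1735, 0.3174]
tool_rot: [3.141, 0.558, 3.11]
ft_force: [0.3, -0.1, -0.3]
grip_width: 1.0
finger_force: 0.0
```

Run:
```python
from h import *
o=get_obs();print(o);im=capture("wrist");cv2.imwrite("pics/w2.png",im)
cv2.imwrite("pics/w2c.png",cv2.resize(im[200:400,190:450],(780,600),interpolation=cv2.INTER_CUBIC))
g=np.array([.48,.172,.2326]);H=headR(-.03);c=cam("wrist",o)
for a in(.022,-.022):print(proj(c,g+H@[a,0,.024]))
go(o,toolR(-.03),g+H[:,2]*.10,1)
```

```text
{'t': 1.9, 'joint_positions': array([ 0.1943, -0.1255,  1.8899, -0.1597,  0.8364, -1.2705]), 'qd': array([ 0.024 ,  0.0045,  0.0052, -0.0016,  0.0017,  0.0019]), 'joint_torque': array([ -0.9832, -21.8532, -28.1769,  -0.3187,  -1.4922,  -0.1201]), 'ee_pos': array([0.4268, 0.1735, 0.3174]), 'tool_rot': array([3.1407, 0.5585, 3.1095]), 'ft_force': array([ 0.3091, -0.112 , -0.2774]), 'moment': array([ 0.0138,  0.3237, -0.0185]), 'finger_force': 0.0, 'grip_width': 1.00004928216936}
[315.2894 244.9399]
[315.1066 183.4114]
N 1 step d [-0.0002  0.0001  0.0001] w [-0.0002 -0.     -0.0018]  total d [-0.0002  0.0001  0.0001] w [-0.0002 -0.     -0.0018]
mid [0.4269 0.1735 0.3174]
```

View pics/w2c.png

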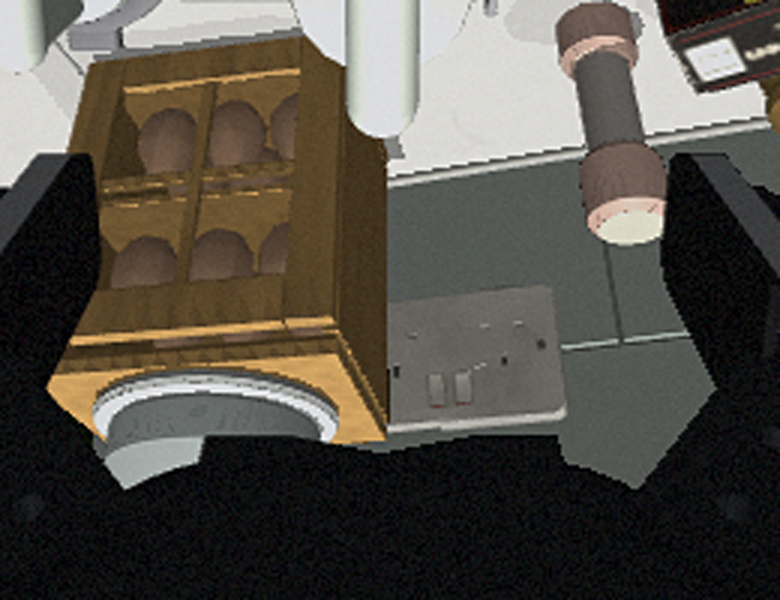

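The fin's far upper end is at about (317,245), against a predicted (315,245), so I need about 1.5 mm in +y. Descend and grip.

Call:
send_rows([
  {"dz": 0.014, "dy": 0.0004},
  {"dz": 0.014, "dy": 0.0004},
  {"dz": 0.014, "dy": 0.0004},
  {"dz": 0.014, "dy": 0.0003},
  {"dz": 0.012},
  {"dz": 0.01},
  {"dz": 0.01},
  {"dz": 0.007},
  {"dz": 0.005},
  {"dz": 0.0},
])

```text
$.increments[0]: bad value
```

Run:
```python
from h import *
o=get_obs();print(o['ft_force'],o['moment']);im=capture("wrist")
a=cv2.resize(im[60:400,150:490],(600,600),interpolation=cv2.INTER_CUBIC)
cv2.imwrite("pics/w3.png",a)
go(o,toolR(-.03),np.array([.48,.1735,.2326]),1)
```

```text
[-0.1794  0.0075  0.4371] [-0.0113  0.29   -0.0212]
N 1 step d [-0.0004  0.0012  0.1001] w [ 0.0003 -0.0001 -0.0009]  total d [-0.0004  0.0012  0.1001] w [ 0.0003 -0.0002 -0.0009]
mid [0.4533 0.1737 0.2749]
```

View pics/w3.png

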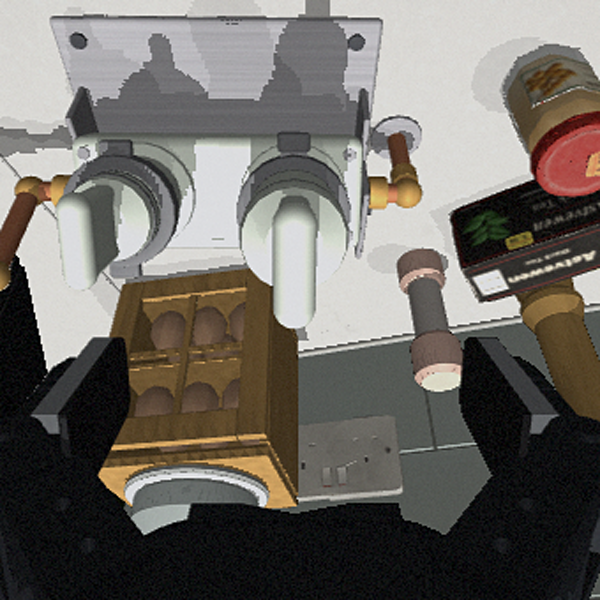

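The tall fin is centred at about (316,210) in the full image and well aligned with the tool. Rows need all six numbers.

Call:
send_rows([
  {"dx": 0.0, "dy": 0.0003, "dz": 0.014, "wx": 0.0, "wy": 0.0, "wz": 0.0},
  {"dx": 0.0, "dy": 0.0003, "dz": 0.014, "wx": 0.0, "wy": 0.0, "wz": 0.0},
  {"dx": 0.0, "dy": 0.0003, "dz": 0.014, "wx": 0.0, "wy": 0.0, "wz": 0.0},
  {"dx": 0.0, "dy": 0.0003, "dz": 0.014, "wx": 0.0, "wy": 0.0, "wz": 0.0},
  {"dx": 0.0, "dy": 0.0, "dz": 0.012, "wx": 0.0, "wy": 0.0, "wz": 0.0},
  {"dx": 0.0, "dy": 0.0, "dz": 0.01, "wx": 0.0, "wy": 0.0, "wz": 0.0},
  {"dx": 0.0, "dy": 0.0, "dz": 0.01, "wx": 0.0, "wy": 0.0, "wz": 0.0},
  {"dx": 0.0, "dy": 0.0, "dz": 0.007, "wx": 0.0, "wy": 0.0, "wz": 0.0},
  {"dx": 0.0, "dy": 0.0, "dz": 0.005, "wx": 0.0, "wy": 0.0, "wz": 0.0},
  {"dx": 0.0, "dy": 0.0, "dz": 0.0, "wx": 0.0, "wy": 0.0, "wz": 0.0},
])

```text
t: 3.0
ee_pos: [0.4802, 0.1731, 0.2324]
tool_rot: [3.141, 0.559, 3.111]
ft_force: [-0.3, -0.5, 0.4]
grip_width: 0.999
finger_force: 0.0
```

Run:
```python
from h import *
o=get_obs();print(o['ft_force'],o['moment'],headR(-.03)[:,2]@o['ft_force']);im=capture("wrist")
a=cv2.resize(im[60:400,150:490],(600,600),interpolation=cv2.INTER_CUBIC)
cv2.imwrite("pics/w4.png",a)
```

```text
[-0.3222 -0.4723  0.379 ] [-0.0792  0.2591 -0.0299] 0.4845576178021688
```

View pics/w4.png

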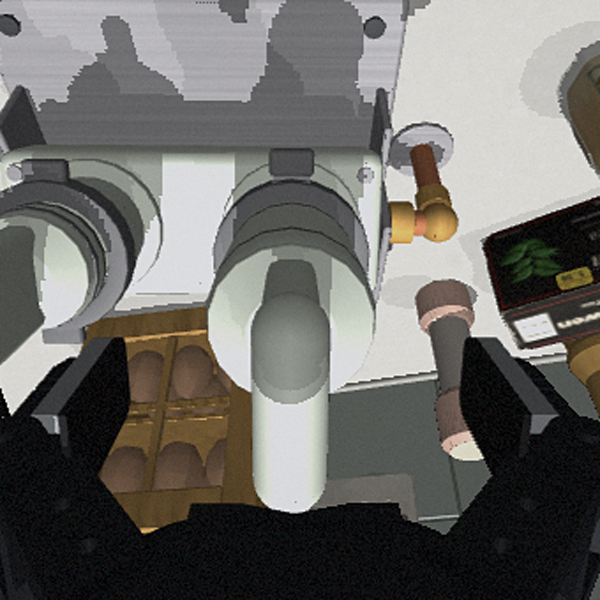

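The fin is centred between the fingers (column 290 of the crop, fingers at 127 and 465). Close.

Call:
send_rows([
  {"dx": 0.0, "dy": 0.0, "dz": 0.0, "wx": 0.0, "wy": 0.0, "wz": 0.0},
  {"dx": 0.0, "dy": 0.0, "dz": 0.0, "wx": 0.0, "wy": 0.0, "wz": 0.0},
  {"dx": 0.0, "dy": 0.0, "dz": 0.0, "wx": 0.0, "wy": 0.0, "wz": 0.0},
  {"dx": 0.0, "dy": 0.0, "dz": 0.0, "wx": 0.0, "wy": 0.0, "wz": 0.0},
  {"dx": 0.0, "dy": 0.0, "dz": 0.0, "wx": 0.0, "wy": 0.0, "wz": 0.0},
  {"dx": 0.0, "dy": 0.0, "dz": 0.0, "wx": 0.0, "wy": 0.0, "wz": 0.0},
  {"dx": 0.0, "dy": 0.0, "dz": 0.0, "wx": 0.0, "wy": 0.0, "wz": 0.0},
  {"dx": 0.0, "dy": 0.0, "dz": 0.0, "wx": 0.0, "wy": 0.0, "wz": 0.0},
  {"dx": 0.0, "dy": 0.0, "dz": 0.0, "wx": 0.0, "wy": 0.0, "wz": 0.0},
  {"dx": 0.0, "dy": 0.0, "dz": 0.0, "wx": 0.0, "wy": 0.0, "wz": 0.0},
], claw=1, squeeze=60)

```text
t: 4.05
ee_pos: [0.4803, 0.1731, 0.2331]
tool_rot: [3.141, 0.56, 3.111]
ft_force: [-0.7, -2.3, 2.1]
grip_width: 0.161
finger_force: 60.2
```

```bash
cat > st.py <<'E'
from h import *
o=get_obs();H=headR(-.03);f=o['ft_force']
print("t",o['t'],"F_head",H.T@f,"M",o['moment'],"w",o['grip_width'],o['finger_force'],"pos_head rel",H.T@(o['ee_pos']-np.array([.4802,.1731,.2324])),o['tool_rot'])
E
python3 st.py
```

```text
t 4.05 F_head [ 0.5335 -2.31    2.0877] M [-0.6548  0.0663 -0.423 ] w 0.16090586805100351 60.153669118881226 pos_head rel [0.0004 0.     0.0005] [3.1413 0.5599 3.1114]
```

Call:
send_rows([
  {"dx": 0.0, "dy": 0.0, "dz": -0.0005, "wx": 0.0, "wy": 0.0, "wz": 0.0},
  {"dx": 0.0, "dy": 0.0, "dz": -0.0005, "wx": 0.0, "wy": 0.0, "wz": 0.0},
  {"dx": 0.0, "dy": 0.0, "dz": 0.0, "wx": 0.0, "wy": 0.0, "wz": 0.0},
])

```text
t: 4.35
ee_pos: [0.4797, 0.1731, 0.2334]
tool_rot: [3.141, 0.559, 3.111]
ft_force: [4.8, -2.2, -4.1]
grip_width: 0.157
finger_force: 59.2
```

```bash
python3 st.py
```

```text
t 4.35 F_head [ 1.9951 -2.0214 -6.0559] M [-0.4988 -0.3112 -0.2841] w 0.15742751954944387 59.19476509094238 pos_head rel [0.0002 0.     0.0011] [3.1411 0.5594 3.1111]
```

Call:
send_rows([
  {"dx": 0.0, "dy": 0.0, "dz": -0.0005, "wx": 0.0, "wy": 0.0, "wz": 0.0},
  {"dx": 0.0, "dy": 0.0, "dz": -0.0004, "wx": 0.0, "wy": 0.0, "wz": 0.0},
  {"dx": 0.0, "dy": 0.0, "dz": 0.0, "wx": 0.0, "wy": 0.0, "wz": 0.0},
])

```text
t: 4.65
ee_pos: [0.4793, 0.1732, 0.2342]
tool_rot: [3.141, 0.559, 3.111]
ft_force: [5.4, -2.1, -4.6]
grip_width: 0.154
finger_force: 59.1
```

```bash
python3 st.py
```

```text
t 4.65 F_head [ 2.1795 -1.9389 -6.8354] M [-0.4963 -0.2295 -0.3275] w 0.15437908189385482 59.14706289768219 pos_head rel [0.0002 0.     0.002 ] [3.1411 0.5594 3.1111]
```

Call:
send_rows([
  {"dx": 0.0, "dy": 0.0, "dz": -0.0005, "wx": 0.0, "wy": 0.0, "wz": 0.0},
  {"dx": 0.0, "dy": 0.0, "dz": -0.0005, "wx": 0.0, "wy": 0.0, "wz": 0.0},
  {"dx": 0.0, "dy": 0.0, "dz": -0.0005, "wx": 0.0, "wy": 0.0, "wz": 0.0},
  {"dx": 0.0, "dy": 0.0, "dz": 0.0, "wx": 0.0, "wy": 0.0, "wz": 0.0},
])

```text
t: 5.05
ee_pos: [0.4785, 0.1732, 0.2355]
tool_rot: [3.141, 0.559, 3.111]
ft_force: [4.1, -1.7, -3.9]
grip_width: 0.154
finger_force: 59.2
```

```bash
python3 st.py
```

```text
t 5.05 F_head [ 1.4292 -1.5723 -5.5482] M [-0.437  -0.2391 -0.252 ] w 0.154288948958118 59.15289580821991 pos_head rel [0.0002 0.0001 0.0035] [3.141  0.5595 3.111 ]
```

Not caught: the pull stays flat at about 6 N while it rides up. Press it home.

Call:
send_rows([
  {"dx": 0.0, "dy": 0.0, "dz": 0.001, "wx": 0.0, "wy": 0.0, "wz": 0.0},
  {"dx": 0.0, "dy": 0.0, "dz": 0.001, "wx": 0.0, "wy": 0.0, "wz": 0.0},
  {"dx": 0.0, "dy": 0.0, "dz": 0.001, "wx": 0.0, "wy": 0.0, "wz": 0.0},
  {"dx": 0.0, "dy": 0.0, "dz": 0.0005, "wx": 0.0, "wy": 0.0, "wz": 0.0},
  {"dx": 0.0, "dy": 0.0, "dz": 0.0, "wx": 0.0, "wy": 0.0, "wz": 0.0},
])

```text
t: 5.55
ee_pos: [0.4803, 0.1733, 0.2331]
tool_rot: [3.141, 0.56, 3.111]
ft_force: [-0.9, -1.5, 3.9]
grip_width: 0.157
finger_force: 60.8
```

```bash
python3 st.py
```

```text
t 5.55 F_head [ 1.3534 -1.5317  3.7802] M [-0.2766 -0.0246 -0.1734] w 0.15725121681499732 60.753289461135864 pos_head rel [0.0005 0.0002 0.0005] [3.1408 0.5602 3.1111]
```

Call:
send_rows([
  {"dx": 0.0, "dy": 0.0, "dz": 0.001, "wx": 0.0, "wy": 0.0, "wz": 0.0},
  {"dx": 0.0, "dy": 0.0, "dz": 0.001, "wx": 0.0, "wy": 0.0, "wz": 0.0},
  {"dx": 0.0, "dy": 0.0, "dz": 0.001, "wx": 0.0, "wy": 0.0, "wz": 0.0},
  {"dx": 0.0, "dy": 0.0, "dz": 0.0, "wx": 0.0, "wy": 0.0, "wz": 0.0},
])

```text
t: 5.95
ee_pos: [0.4818, 0.1732, 0.2304]
tool_rot: [3.141, 0.56, 3.111]
ft_force: [-0.4, -1.1, 1.9]
grip_width: 0.155
finger_force: 60.4
```

```bash
python3 st.py
```

```text
t 5.95 F_head [ 0.6625 -1.1072  1.8093] M [-0.299  -0.2293 -0.1779] w 0.15513989911508969 60.365068316459656 pos_head rel [ 0.0003  0.0002 -0.0025] [3.141  0.5597 3.1112]
```

Call:
send_rows([
  {"dx": 0.0, "dy": 0.0, "dz": 0.0007, "wx": 0.0, "wy": 0.0, "wz": 0.0},
  {"dx": 0.0, "dy": 0.0, "dz": 0.0007, "wx": 0.0, "wy": 0.0, "wz": 0.0},
  {"dx": 0.0, "dy": 0.0, "dz": 0.0006, "wx": 0.0, "wy": 0.0, "wz": 0.0},
  {"dx": 0.0, "dy": 0.0, "dz": 0.0, "wx": 0.0, "wy": 0.0, "wz": 0.0},
])

```text
t: 6.35
ee_pos: [0.4829, 0.1732, 0.2294]
tool_rot: [3.141, 0.561, 3.111]
ft_force: [-6.6, -1.4, 10.7]
grip_width: 0.154
finger_force: 62.0
```

```bash
python3 st.py
```

```text
t 6.35 F_head [ 0.1392 -1.5499 12.5854] M [-0.4137  0.3741 -0.3064] w 0.154175493230588 61.95088863372803 pos_head rel [ 0.0007  0.0002 -0.004 ] [3.1409 0.5607 3.1113]
```

Call:
send_rows([
  {"dx": 0.0, "dy": 0.0, "dz": 0.0005, "wx": 0.0, "wy": 0.0, "wz": 0.0},
  {"dx": 0.0, "dy": 0.0, "dz": 0.0005, "wx": 0.0, "wy": 0.0, "wz": 0.0},
  {"dx": 0.0, "dy": 0.0, "dz": 0.0, "wx": 0.0, "wy": 0.0, "wz": 0.0},
])

```text
t: 6.65
ee_pos: [0.4835, 0.1732, 0.2285]
tool_rot: [3.141, 0.561, 3.111]
ft_force: [-6.5, -1.8, 10.0]
grip_width: 0.157
finger_force: 61.8
```

```bash
python3 st.py
```

```text
t 6.65 F_head [-0.102  -2.0389 11.9111] M [-0.4078  0.3252 -0.2634] w 0.15654113729521485 61.84332489967346 pos_head rel [ 0.0007  0.0002 -0.005 ] [3.1409 0.5608 3.1113]
```

Call:
send_rows([
  {"dx": 0.0, "dy": 0.0, "dz": 0.0005, "wx": 0.0, "wy": 0.0, "wz": 0.0},
  {"dx": 0.0, "dy": 0.0, "dz": 0.0005, "wx": 0.0, "wy": 0.0, "wz": 0.0},
  {"dx": 0.0, "dy": 0.0, "dz": 0.0, "wx": 0.0, "wy": 0.0, "wz": 0.0},
])

```text
t: 6.95
ee_pos: [0.484, 0.1733, 0.2284]
tool_rot: [3.141, 0.562, 3.111]
ft_force: [-12.1, -1.8, 17.2]
grip_width: 0.155
finger_force: 63.4
```

```bash
python3 st.py
```

```text
t 6.95 F_head [-1.1476 -2.1656 20.968 ] M [-0.5642  0.7961 -0.3845] w 0.15543886905312976 63.397711515426636 pos_head rel [ 0.0011  0.0003 -0.0054] [3.1409 0.5616 3.1114]
```

Call:
send_rows([
  {"dx": 0.0, "dy": 0.0, "dz": 0.0002, "wx": 0.0, "wy": 0.0, "wz": 0.0},
  {"dx": 0.0, "dy": 0.0, "dz": 0.0, "wx": 0.0, "wy": 0.0, "wz": 0.0},
  {"dx": 0.0, "dy": 0.0, "dz": 0.0, "wx": 0.0, "wy": 0.0, "wz": 0.0},
])

```text
t: 7.25
ee_pos: [0.4841, 0.1733, 0.2285]
tool_rot: [3.141, 0.562, 3.111]
ft_force: [-13.4, -1.5, 20.6]
grip_width: 0.155
finger_force: 63.6
```

```bash
python3 st.py
```

```text
t 7.25 F_head [-0.4461 -1.921  24.5126] M [-0.6673  0.905  -0.441 ] w 0.1549033771836742 63.62155079841614 pos_head rel [ 0.0012  0.0003 -0.0054] [3.1408 0.5618 3.1114]
```

It is on the hard floor at 24 N. Now back off and tug again.

Call:
send_rows([
  {"dx": 0.0, "dy": 0.0, "dz": -0.0008, "wx": 0.0, "wy": 0.0, "wz": 0.0},
  {"dx": 0.0, "dy": 0.0, "dz": -0.0008, "wx": 0.0, "wy": 0.0, "wz": 0.0},
  {"dx": 0.0, "dy": 0.0, "dz": -0.0008, "wx": 0.0, "wy": 0.0, "wz": 0.0},
  {"dx": 0.0, "dy": 0.0, "dz": -0.0006, "wx": 0.0, "wy": 0.0, "wz": 0.0},
  {"dx": 0.0, "dy": 0.0, "dz": 0.0, "wx": 0.0, "wy": 0.0, "wz": 0.0},
])

```text
t: 7.75
ee_pos: [0.4827, 0.1732, 0.2293]
tool_rot: [3.141, 0.56, 3.111]
ft_force: [5.5, 0.3, 0.7]
grip_width: 0.158
finger_force: 59.9
```

```bash
python3 st.py
```

```text
t 7.75 F_head [ 5.0166  0.4542 -2.3109] M [-0.1422 -0.4307 -0.0496] w 0.15785166014106478 59.89705502986908 pos_head rel [ 0.0005  0.0001 -0.004 ] [3.1409 0.5602 3.1111]
```

Call:
send_rows([
  {"dx": 0.0, "dy": 0.0, "dz": -0.0005, "wx": 0.0, "wy": 0.0, "wz": 0.0},
  {"dx": 0.0, "dy": 0.0, "dz": -0.0005, "wx": 0.0, "wy": 0.0, "wz": 0.0},
  {"dx": 0.0, "dy": 0.0, "dz": 0.0, "wx": 0.0, "wy": 0.0, "wz": 0.0},
])

```text
t: 8.05
ee_pos: [0.4822, 0.1731, 0.23]
tool_rot: [3.141, 0.56, 3.111]
ft_force: [7.0, -0.3, -2.6]
grip_width: 0.16
finger_force: 59.4
```

```bash
python3 st.py
```

```text
t 8.05 F_head [ 4.573  -0.1037 -5.9223] M [-0.0966 -0.6327  0.0063] w 0.15952348561106372 59.35727119445801 pos_head rel [ 0.0004  0.0001 -0.0031] [3.141  0.56   3.1111]
```

Call:
send_rows([
  {"dx": 0.0, "dy": 0.0, "dz": -0.0005, "wx": 0.0, "wy": 0.0, "wz": 0.0},
  {"dx": 0.0, "dy": 0.0, "dz": -0.0005, "wx": 0.0, "wy": 0.0, "wz": 0.0},
  {"dx": 0.0, "dy": 0.0, "dz": 0.0, "wx": 0.0, "wy": 0.0, "wz": 0.0},
])

```text
t: 8.35
ee_pos: [0.4817, 0.1731, 0.2306]
tool_rot: [3.141, 0.56, 3.111]
ft_force: [9.1, -0.9, -6.1]
grip_width: 0.152
finger_force: 58.9
```

```bash
python3 st.py
```

```text
t 8.35 F_head [  4.5358  -0.6372 -10.0069] M [-0.0625 -0.7709  0.0558] w 0.15237068960492925 58.90739321708679 pos_head rel [ 0.0003  0.0001 -0.0024] [3.141  0.5597 3.1111]
```

Call:
send_rows([
  {"dx": 0.0, "dy": 0.0, "dz": -0.0004, "wx": 0.0, "wy": 0.0, "wz": 0.0},
  {"dx": 0.0, "dy": 0.0, "dz": -0.0004, "wx": 0.0, "wy": 0.0, "wz": 0.0},
  {"dx": 0.0, "dy": 0.0, "dz": -0.0003, "wx": 0.0, "wy": 0.0, "wz": 0.0},
  {"dx": 0.0, "dy": 0.0, "dz": 0.0, "wx": 0.0, "wy": 0.0, "wz": 0.0},
])

```text
t: 8.75
ee_pos: [0.4812, 0.1731, 0.2312]
tool_rot: [3.141, 0.559, 3.111]
ft_force: [11.0, 0.1, -7.7]
grip_width: 0.158
finger_force: 58.4
```

```bash
python3 st.py
```

```text
t 8.75 F_head [  5.235    0.4437 -12.3704] M [ 0.0432 -0.9045  0.0757] w 0.15793636028667812 58.431934118270874 pos_head rel [ 0.0002  0.     -0.0015] [3.141  0.5594 3.1111]
```

Call:
send_rows([
  {"dx": 0.0, "dy": 0.0, "dz": -0.0004, "wx": 0.0, "wy": 0.0, "wz": 0.0},
  {"dx": 0.0, "dy": 0.0, "dz": -0.0004, "wx": 0.0, "wy": 0.0, "wz": 0.0},
  {"dx": 0.0, "dy": 0.0, "dz": 0.0, "wx": 0.0, "wy": 0.0, "wz": 0.0},
  {"dx": 0.0, "dy": 0.0, "dz": 0.0, "wx": 0.0, "wy": 0.0, "wz": 0.0},
])

```text
t: 9.15
ee_pos: [0.4808, 0.1731, 0.2317]
tool_rot: [3.141, 0.559, 3.111]
ft_force: [14.5, -1.2, -9.3]
grip_width: 0.154
finger_force: 58.4
```

```bash
python3 st.py
```

```text
t 9.15 F_head [  7.3707  -0.7316 -15.5587] M [ 0.05   -1.085   0.1062] w 0.15368203243722145 58.427165150642395 pos_head rel [ 0.0002  0.     -0.0009] [3.141  0.5593 3.1111]
```

It holds at about 15.5 N axial. I'll relieve the side load a little and hold for 0.9 s.

Call:
send_rows([
  {"dx": -0.0003, "dy": 0.0, "dz": 0.0, "wx": 0.0, "wy": 0.0, "wz": 0.0},
  {"dx": -0.0003, "dy": 0.0, "dz": 0.0, "wx": 0.0, "wy": 0.0, "wz": 0.0},
  {"dx": 0.0, "dy": 0.0, "dz": 0.0, "wx": 0.0, "wy": 0.0, "wz": 0.0},
  {"dx": 0.0, "dy": 0.0, "dz": 0.0, "wx": 0.0, "wy": 0.0, "wz": 0.0},
])

```text
t: 9.55
ee_pos: [0.4811, 0.1731, 0.2318]
tool_rot: [3.141, 0.558, 3.111]
ft_force: [12.4, 0.7, -10.2]
grip_width: 0.157
finger_force: 58.5
```

```bash
python3 st.py
```

```text
t 9.55 F_head [  5.1104   1.0985 -15.1772] M [ 0.0891 -0.8442  0.1287] w 0.15695741407006922 58.48292827606201 pos_head rel [ 0.0004 -0.     -0.001 ] [3.1412 0.5584 3.1111]
```

Call:
send_rows([
  {"dx": 0.0, "dy": 0.0, "dz": 0.0, "wx": 0.0, "wy": 0.0, "wz": 0.0},
  {"dx": 0.0, "dy": 0.0, "dz": 0.0, "wx": 0.0, "wy": 0.0, "wz": 0.0},
  {"dx": 0.0, "dy": 0.0, "dz": 0.0, "wx": 0.0, "wy": 0.0, "wz": 0.0},
  {"dx": 0.0, "dy": 0.0, "dz": 0.0, "wx": 0.0, "wy": 0.0, "wz": 0.0},
  {"dx": 0.0, "dy": 0.0, "dz": 0.0, "wx": 0.0, "wy": 0.0, "wz": 0.0},
])

```text
t: 10.05
ee_pos: [0.4811, 0.1731, 0.2318]
tool_rot: [3.141, 0.558, 3.111]
ft_force: [12.7, 0.6, -10.0]
grip_width: 0.154
finger_force: 58.5
```

```bash
python3 st.py
python3 - <<'E'
from h import *
im=capture("wrist");cv2.imwrite("pics/w5.png",cv2.resize(im[60:400,150:490],(600,600),interpolation=cv2.INTER_CUBIC))
E
```

```text
t 10.05 F_head [  5.4868   1.0261 -15.1631] M [ 0.0488 -0.8276  0.1736] w 0.1543058306376221 58.48241686820984 pos_head rel [ 0.0004 -0.     -0.001 ] [3.1411 0.5584 3.111 ]
```

View pics/w5.png

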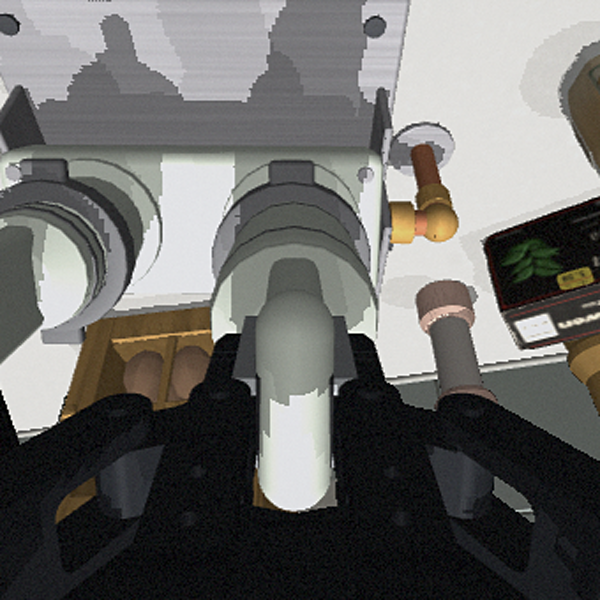

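The ring tab has moved from row 162 to 173 in the crop, so the ring is lifted: the cartridge is caught and held for about 0.9 s. Relax, release and back off.

Call:
send_rows([
  {"dx": 0.0, "dy": 0.0, "dz": 0.0008, "wx": 0.0, "wy": 0.0, "wz": 0.0},
  {"dx": 0.0, "dy": 0.0, "dz": 0.0008, "wx": 0.0, "wy": 0.0, "wz": 0.0},
  {"dx": 0.0, "dy": 0.0, "dz": 0.0008, "wx": 0.0, "wy": 0.0, "wz": 0.0},
  {"dx": 0.0, "dy": 0.0, "dz": 0.0006, "wx": 0.0, "wy": 0.0, "wz": 0.0},
  {"dx": 0.0, "dy": 0.0, "dz": 0.0, "wx": 0.0, "wy": 0.0, "wz": 0.0},
])

```text
t: 10.6
ee_pos: [0.4826, 0.1731, 0.2299]
tool_rot: [3.141, 0.559, 3.111]
ft_force: [6.2, -0.2, -2.1]
grip_width: 0.153
finger_force: 59.9
```

```bash
python3 st.py
```

```text
t 10.6 F_head [ 4.1612 -0.0534 -5.0973] M [-0.0705 -0.4266  0.0786] w 0.1530941892568192 59.94629502296448 pos_head rel [ 0.0007  0.0001 -0.0034] [3.1411 0.5591 3.1111]
```

Call:
send_rows([
  {"dx": 0.0, "dy": 0.0, "dz": 0.0, "wx": 0.0, "wy": 0.0, "wz": 0.0},
  {"dx": 0.0, "dy": 0.0, "dz": 0.0, "wx": 0.0, "wy": 0.0, "wz": 0.0},
  {"dx": 0.0, "dy": 0.0, "dz": 0.0, "wx": 0.0, "wy": 0.0, "wz": 0.0},
  {"dx": 0.0, "dy": 0.0, "dz": 0.0, "wx": 0.0, "wy": 0.0, "wz": 0.0},
  {"dx": 0.0, "dy": 0.0, "dz": 0.0, "wx": 0.0, "wy": 0.0, "wz": 0.0},
  {"dx": 0.0, "dy": 0.0, "dz": 0.0, "wx": 0.0, "wy": 0.0, "wz": 0.0},
  {"dx": 0.0, "dy": 0.0, "dz": 0.0, "wx": 0.0, "wy": 0.0, "wz": 0.0},
], claw=-1)

```text
t: 11.3
ee_pos: [0.4825, 0.1731, 0.2304]
tool_rot: [3.141, 0.56, 3.111]
ft_force: [-0.6, -1.0, -0.2]
grip_width: 1.003
finger_force: 0.0
```

```bash
python3 st.py
```

```text
t 11.3 F_head [-0.5715 -1.0469  0.0794] M [-0.0023  0.2499 -0.0163] w 1.0029344610353002 0.0 pos_head rel [ 0.0009  0.0001 -0.0029] [3.1411 0.5597 3.1112]
```

Released. I'll locate the lever grip by its black mask in the saved pictures, and plan the retreat and transfer.

Run:
```python
from h import *
P=[]
for n,(r0,r1,c0,c1) in dict(top=(210,245,355,380),scene=(170,205,378,408)).items():
    im=cv2.imread(f"pics/{n}0.png");c=cam(n);m=np.zeros(im.shape[:2],np.uint8);m[r0:r1,c0:c1]=(im[r0:r1,c0:c1].max(2)<90)*255
    k=max(cv2.findContours(m,cv2.RETR_EXTERNAL,cv2.CHAIN_APPROX_NONE)[0],key=cv2.contourArea)
    M=np.zeros_like(m);cv2.drawContours(M,[k],0,255,-1);ys,xs=np.nonzero(M);ct=np.array([xs.mean(),ys.mean()])
    d=np.linalg.svd(np.c_[xs,ys]-ct,full_matrices=False)[2][0];s=(np.c_[xs,ys]-ct)@d
    P.append((c,ct));print(n,len(xs),ct,plane(c,ct,.185),"ends",plane(c,ct+d*s.max(),.185),plane(c,ct+d*s.min(),.185))
print("tri",tri(P))
o=get_obs();R=Ro.from_euler("xyz",[np.pi,0,np.pi]).as_matrix()
T=pose(o);T1=T.copy();T1[:3,3]-=T[:3,2]*.12;print("after retreat",T1[:3,3])
o2=dict(ee_pos=T1[:3,3],tool_rot=o["tool_rot"]);go(o2,R,np.array([.50,-.06,.33]),10);print(o["joint_positions"])
```

```text
top 88 [366.6705 226.8409] [ 0.5085 -0.1086  0.185 ] ends [ 0.4805 -0.1107  0.185 ] [ 0.539  -0.1063  0.185 ]
scene 151 [393.4503 189.8344] [ 0.5069 -0.1026  0.185 ] ends [ 0.4749 -0.1041  0.185 ] [ 0.5398 -0.101   0.185 ]
tri (array([ 0.5113, -0.1092,  0.1738]), [np.float64(0.0012564648751795743), np.float64(0.0012564648751796272)])
after retreat [0.4188 0.175  0.3321]
N 10 step d [-0.0081 -0.0234  0.0028] w [-0.0008  0.056  -0.0029]  total d [-0.0737 -0.2325  0.0485] w [-0.008   0.5596 -0.0295]
mid [0.4587 0.0572 0.337 ]
[ 0.165   0.0803  1.9284 -0.1855  0.5897 -1.25  ]
```

Call:
send_rows([
  {"dx": 0.0, "dy": 0.0, "dz": -0.01, "wx": 0.0, "wy": 0.0, "wz": 0.0},
  {"dx": 0.0, "dy": 0.0, "dz": -0.01, "wx": 0.0, "wy": 0.0, "wz": 0.0},
  {"dx": 0.0, "dy": 0.0, "dz": -0.02, "wx": 0.0, "wy": 0.0, "wz": 0.0},
  {"dx": 0.0, "dy": 0.0, "dz": -0.02, "wx": 0.0, "wy": 0.0, "wz": 0.0},
  {"dx": 0.0, "dy": 0.0, "dz": -0.02, "wx": 0.0, "wy": 0.0, "wz": 0.0},
  {"dx": 0.0, "dy": 0.0, "dz": -0.02, "wx": 0.0, "wy": 0.0, "wz": 0.0},
  {"dx": 0.0, "dy": 0.0, "dz": -0.02, "wx": 0.0, "wy": 0.0, "wz": 0.0},
], claw=-1)

```text
t: 12.0
ee_pos: [0.4179, 0.175, 0.3337]
tool_rot: [3.141, 0.561, 3.111]
ft_force: [1.3, -0.5, 1.0]
grip_width: 1.002
finger_force: 0.0
```

Call:
send_rows([
  {"dx": -0.0081, "dy": -0.0234, "dz": 0.0028, "wx": -0.0008, "wy": 0.056, "wz": -0.0029},
  {"dx": -0.0081, "dy": -0.0234, "dz": 0.0028, "wx": -0.0008, "wy": 0.056, "wz": -0.0029},
  {"dx": -0.0081, "dy": -0.0234, "dz": 0.0028, "wx": -0.0008, "wy": 0.056, "wz": -0.0029},
  {"dx": -0.0081, "dy": -0.0234, "dz": 0.0028, "wx": -0.0008, "wy": 0.056, "wz": -0.0029},
  {"dx": -0.0081, "dy": -0.0234, "dz": 0.0028, "wx": -0.0008, "wy": 0.056, "wz": -0.0029},
  {"dx": -0.0081, "dy": -0.0234, "dz": 0.0028, "wx": -0.0008, "wy": 0.056, "wz": -0.0029},
  {"dx": -0.0081, "dy": -0.0234, "dz": 0.0028, "wx": -0.0008, "wy": 0.056, "wz": -0.0029},
  {"dx": -0.0081, "dy": -0.0234, "dz": 0.0028, "wx": -0.0008, "wy": 0.056, "wz": -0.0029},
  {"dx": -0.0081, "dy": -0.0234, "dz": 0.0028, "wx": -0.0008, "wy": 0.056, "wz": -0.0029},
  {"dx": -0.0081, "dy": -0.0234, "dz": 0.0028, "wx": -0.0008, "wy": 0.056, "wz": -0.0029},
], claw=1)

```text
t: 13.0
ee_pos: [0.4994, -0.0612, 0.3313]
tool_rot: [-3.142, -0.001, 3.142]
ft_force: [-0.0, -1.0, 0.5]
grip_width: -0.003
finger_force: 0.0
```

Call:
send_rows([
  {"dx": 0.0, "dy": 0.0, "dz": 0.0, "wx": 0.0, "wy": 0.0, "wz": 0.0},
  {"dx": 0.0, "dy": 0.0, "dz": 0.0, "wx": 0.0, "wy": 0.0, "wz": 0.0},
])

```text
t: 13.2
ee_pos: [0.4993, -0.0602, 0.3306]
tool_rot: [3.141, 0.0, 3.141]
ft_force: [0.4, 0.0, 0.3]
grip_width: 0.001
finger_force: 0.0
```

Run:
```python
from h import *
o=get_obs();print(o);im=capture("wrist");cv2.imwrite("pics/w6.png",im);c=cam("wrist",o)
for X in ([.586,-.103,.183],[.508,-.107,.185],[.475,-.108,.185]):print(proj(c,np.array(X)))
cv2.imwrite("pics/w6s.png",im[:, :])
```

```text
{'t': 13.2, 'joint_positions': array([-0.3535,  0.2159,  1.4031,  0.0004,  1.5224, -1.9236]), 'qd': array([ 0.02  , -0.0245,  0.0145,  0.0009, -0.0061,  0.0013]), 'joint_torque': array([ -1.1575, -36.2084, -27.5342,  -0.0729,   0.0137,  -0.0385]), 'ee_pos': array([ 0.4993, -0.0602,  0.3306]), 'tool_rot': array([3.1412, 0.0003, 3.1409]), 'ft_force': array([0.4267, 0.0322, 0.2552]), 'moment': array([0.0277, 0.0181, 0.0329]), 'finger_force': 0.0, 'grip_width': 0.0009111866674679653}
[271.3472 275.3725]
[263.1214 198.6297]
[260.1845 162.0521]
```

View pics/w6.png

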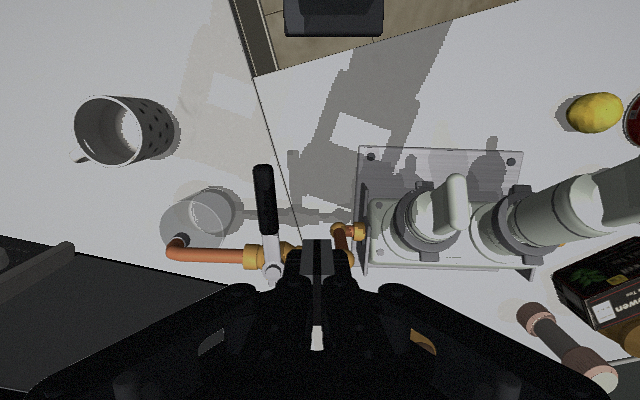

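The wrist picture shows the black grip from (263,165) to (268,235) and the pivot at (272,270), within 2 mm of prediction. The shut fingers are clear on its cartridge side, so descend beside the grip.

Call:
send_rows([
  {"dx": -0.005, "dy": 0.002, "dz": 0.02, "wx": 0.0, "wy": 0.0, "wz": 0.0},
  {"dx": 0.0, "dy": 0.0, "dz": 0.02, "wx": 0.0, "wy": 0.0, "wz": 0.0},
  {"dx": 0.0, "dy": 0.0, "dz": 0.02, "wx": 0.0, "wy": 0.0, "wz": 0.0},
  {"dx": 0.0, "dy": 0.0, "dz": 0.02, "wx": 0.0, "wy": 0.0, "wz": 0.0},
  {"dx": 0.0, "dy": 0.0, "dz": 0.02, "wx": 0.0, "wy": 0.0, "wz": 0.0},
  {"dx": 0.0, "dy": 0.0, "dz": 0.02, "wx": 0.0, "wy": 0.0, "wz": 0.0},
  {"dx": 0.0, "dy": 0.0, "dz": 0.015, "wx": 0.0, "wy": 0.0, "wz": 0.0},
  {"dx": 0.0, "dy": 0.0, "dz": 0.0085, "wx": 0.0, "wy": 0.0, "wz": 0.0},
  {"dx": 0.0, "dy": 0.0, "dz": 0.0, "wx": 0.0, "wy": 0.0, "wz": 0.0},
])

```text
t: 14.15
ee_pos: [0.5039, -0.0576, 0.1866]
tool_rot: [3.141, -0.001, -3.141]
ft_force: [0.1, 0.9, 1.1]
grip_width: 0.0
finger_force: 0.0
```

Run:
```python
from h import *
o=get_obs();print(o['ee_pos'],o['tool_rot'],o['ft_force'])
th=np.radians(np.linspace(0,90,19));d=np.linspace(.0235,.020,19);r=.08
x=.584-r*np.cos(th)-d*np.sin(th);y=-.104-r*np.sin(th)+d*np.cos(th)
W=np.vstack([o['ee_pos'][:2],np.c_[x,y]]);D=np.diff(W,axis=0)*[-1,1]
print((D*1e3).round(1).tolist())
```

```text
[ 0.5039 -0.0576  0.1866] [ 3.1412 -0.0009 -3.1412] [0.0857 0.8528 1.0851]
[[-0.1, -22.9], [1.7, -7.3], [1.1, -7.4], [0.4, -7.4], [-0.3, -7.4], [-0.9, -7.4], [-1.6, -7.3], [-2.2, -7.1], [-2.8, -6.9], [-3.4, -6.6], [-4.0, -6.2], [-4.6, -5.9], [-5.1, -5.4], [-5.5, -4.9], [-5.9, -4.4], [-6.3, -3.9], [-6.6, -3.3], [-6.9, -2.7], [-7.1, -2.1]]
```

Call:
send_rows([
  {"dx": 0.0, "dy": -0.01, "dz": 0.0, "wx": 0.0, "wy": 0.0, "wz": 0.0},
  {"dx": 0.0, "dy": -0.008, "dz": 0.0, "wx": 0.0, "wy": 0.0, "wz": 0.0},
  {"dx": 0.0, "dy": -0.005, "dz": 0.0, "wx": 0.0, "wy": 0.0, "wz": 0.0},
  {"dx": 0.0017, "dy": -0.0073, "dz": 0.0, "wx": 0.0, "wy": 0.0, "wz": 0.0},
  {"dx": 0.0011, "dy": -0.0074, "dz": 0.0, "wx": 0.0, "wy": 0.0, "wz": 0.0},
])

```text
t: 14.65
ee_pos: [0.5016, -0.0963, 0.1869]
tool_rot: [3.141, 0.0, 3.141]
ft_force: [1.1, 3.9, 0.7]
grip_width: -0.002
finger_force: 1.7
```

Call:
send_rows([
  {"dx": 0.0004, "dy": -0.0074, "dz": 0.0, "wx": 0.0, "wy": 0.0, "wz": 0.0},
  {"dx": -0.0003, "dy": -0.0074, "dz": 0.0, "wx": 0.0, "wy": 0.0, "wz": 0.0},
  {"dx": -0.0009, "dy": -0.0074, "dz": 0.0, "wx": 0.0, "wy": 0.0, "wz": 0.0},
])

```text
t: 14.95
ee_pos: [0.5022, -0.1187, 0.1866]
tool_rot: [3.141, -0.001, 3.141]
ft_force: [0.5, 3.8, -0.7]
grip_width: 0.002
finger_force: 1.6
```

Call:
send_rows([
  {"dx": -0.0016, "dy": -0.0073, "dz": 0.0, "wx": 0.0, "wy": 0.0, "wz": 0.0},
  {"dx": -0.0022, "dy": -0.0071, "dz": 0.0, "wx": 0.0, "wy": 0.0, "wz": 0.0},
  {"dx": -0.0028, "dy": -0.0069, "dz": 0.0, "wx": 0.0, "wy": 0.0, "wz": 0.0},
  {"dx": -0.0034, "dy": -0.0066, "dz": 0.0, "wx": 0.0, "wy": 0.0, "wz": 0.0},
  {"dx": -0.004, "dy": -0.0062, "dz": 0.0, "wx": 0.0, "wy": 0.0, "wz": 0.0},
])

```text
t: 15.45
ee_pos: [0.5165, -0.153, 0.1866]
tool_rot: [3.141, -0.001, 3.141]
ft_force: [-1.8, 3.4, -0.9]
grip_width: -0.001
finger_force: 1.4
```

Call:
send_rows([
  {"dx": -0.0046, "dy": -0.0059, "dz": 0.0, "wx": 0.0, "wy": 0.0, "wz": 0.0},
  {"dx": -0.0051, "dy": -0.0054, "dz": 0.0, "wx": 0.0, "wy": 0.0, "wz": 0.0},
  {"dx": -0.0055, "dy": -0.0049, "dz": 0.0, "wx": 0.0, "wy": 0.0, "wz": 0.0},
  {"dx": -0.0059, "dy": -0.0044, "dz": 0.0, "wx": 0.0, "wy": 0.0, "wz": 0.0},
])

```text
t: 15.85
ee_pos: [0.5378, -0.1734, 0.1866]
tool_rot: [3.141, -0.001, 3.141]
ft_force: [-2.2, 2.9, -0.7]
grip_width: 0.003
finger_force: 1.5
```

Call:
send_rows([
  {"dx": -0.0063, "dy": -0.0039, "dz": 0.0, "wx": 0.0, "wy": 0.0, "wz": 0.0},
  {"dx": -0.0066, "dy": -0.0033, "dz": 0.0, "wx": 0.0, "wy": 0.0, "wz": 0.0},
])

```text
t: 16.05
ee_pos: [0.5508, -0.1806, 0.1866]
tool_rot: [-3.142, -0.001, 3.141]
ft_force: [-2.8, 1.5, -1.7]
grip_width: -0.002
finger_force: 1.4
```

Now smaller steps to the stop.

Call:
send_rows([
  {"dx": -0.004, "dy": -0.002, "dz": 0.0, "wx": 0.0, "wy": 0.0, "wz": 0.0},
  {"dx": -0.004, "dy": -0.001, "dz": 0.0, "wx": 0.0, "wy": 0.0, "wz": 0.0},
  {"dx": -0.002, "dy": 0.0, "dz": 0.0, "wx": 0.0, "wy": 0.0, "wz": 0.0},
  {"dx": 0.0, "dy": 0.0, "dz": 0.0, "wx": 0.0, "wy": 0.0, "wz": 0.0},
])

```text
t: 16.45
ee_pos: [0.5575, -0.1832, 0.1864]
tool_rot: [3.14, -0.01, 3.141]
ft_force: [-23.2, 2.9, 7.2]
grip_width: -0.005
finger_force: 11.5
```

Call:
send_rows([
  {"dx": -0.001, "dy": 0.0, "dz": 0.0, "wx": 0.0, "wy": 0.0, "wz": 0.0},
  {"dx": -0.001, "dy": 0.0, "dz": 0.0, "wx": 0.0, "wy": 0.0, "wz": 0.0},
  {"dx": 0.0, "dy": 0.0, "dz": 0.0, "wx": 0.0, "wy": 0.0, "wz": 0.0},
])

```text
t: 16.75
ee_pos: [0.5577, -0.1832, 0.1864]
tool_rot: [3.14, -0.015, 3.141]
ft_force: [-34.7, 3.0, 11.6]
grip_width: 0.001
finger_force: 17.2
```

Hard contact, 35 N. Back off at once, then check the lever angle.

Call:
send_rows([
  {"dx": 0.002, "dy": 0.0, "dz": 0.0, "wx": 0.0, "wy": 0.0, "wz": 0.0},
  {"dx": 0.003, "dy": 0.0, "dz": 0.0, "wx": 0.0, "wy": 0.0, "wz": 0.0},
  {"dx": 0.01, "dy": 0.0, "dz": 0.0, "wx": 0.0, "wy": 0.0, "wz": 0.0},
  {"dx": 0.02, "dy": 0.0, "dz": 0.0, "wx": 0.0, "wy": 0.0, "wz": 0.0},
  {"dx": 0.02, "dy": 0.0, "dz": -0.01, "wx": 0.0, "wy": 0.0, "wz": 0.0},
  {"dx": 0.01, "dy": 0.0, "dz": -0.04, "wx": 0.0, "wy": 0.0, "wz": 0.0},
  {"dx": 0.0, "dy": 0.0, "dz": -0.04, "wx": 0.0, "wy": 0.0, "wz": 0.0},
  {"dx": 0.0, "dy": 0.0, "dz": -0.04, "wx": 0.0, "wy": 0.0, "wz": 0.0},
  {"dx": 0.0, "dy": 0.0, "dz": 0.0, "wx": 0.0, "wy": 0.0, "wz": 0.0},
])

```text
t: 17.65
ee_pos: [0.4989, -0.1843, 0.3226]
tool_rot: [-3.135, 0.01, 3.141]
ft_force: [0.4, -0.4, -0.5]
grip_width: -0.001
finger_force: 0.0
```

Run:
```python
from h import *
o=get_obs();print(o['ee_pos'],o['ft_force'])
for n in("wrist","top","scene"):
    im=capture(n);cv2.imwrite(f"pics/{n}9.png",im);c=cam(n,o)
    pv=np.array([.584,-.104,.187]);g=pv+[0,-.078,0];u,v=proj(c,g).round().astype(int);q=proj(c,pv);print(n,"pred grip",u,v,"pivot",q)
    w=45 if n=="wrist" else 16
    m=np.zeros(im.shape[:2],np.uint8);s=np.s_[max(v-w,0):v+w,max(u-w,0):u+w]
    m[s]=(im[s].max(2)<75)*255
    nn,L,st,ct=cv2.connectedComponentsWithStats(m)
    for k in range(1,nn):
        if st[k,4]<25: continue
        ys,xs=np.nonzero(L==k);d=np.linalg.svd(np.c_[xs,ys]-ct[k],full_matrices=False)[2][0];e=(np.c_[xs,ys]-ct[k])@d
        A,B=[plane(c,ct[k]+d*t,.187) for t in(e.min(),e.max())]
        print(" blob",st[k],plane(c,ct[k],.187),"ends",A,B,"dir deg from -x ccw",np.degrees(np.arctan2(*(((A-B)*np.sign(A[1]-B[1]))[[0,1]]))))
```

```text
[ 0.4989 -0.1843  0.3226] [ 0.4348 -0.3917 -0.5024]
wrist pred grip 319 279 pivot [402.5344 278.8996]
 blob [ 274  234   90   90 6571] [ 0.591  -0.1824  0.187 ] ends [ 0.5725 -0.2266  0.187 ] [ 0.6117 -0.1331  0.187 ] dir deg from -x ccw 22.73590240839224
top pred grip 391 204 pivot [366.1466 202.4445]
 blob [379 204  14   6  54] [ 0.5768 -0.1614  0.187 ] ends [ 0.5755 -0.1438  0.187 ] [ 0.5784 -0.1838  0.187 ] dir deg from -x ccw -4.120182067523583
 blob [395 213   9   7  42] [ 0.5461 -0.2078  0.187 ] ends [ 0.5363 -0.1949  0.187 ] [ 0.5527 -0.2164  0.187 ] dir deg from -x ccw -37.291168512709866
scene pred grip 403 158 pivot [378.5056 167.6692]
 blob [387 156  32  12 144] [ 0.5755 -0.1695  0.187 ] ends [ 0.5706 -0.2214  0.187 ] [ 0.5791 -0.1311  0.187 ] dir deg from -x ccw 5.389739700683318
```

The wrist view is blocked by the fingers there, and the scene window was clipped. I'll move aside for a clear look.

Call:
send_rows([
  {"dx": 0.015, "dy": 0.02, "dz": 0.0, "wx": 0.0, "wy": 0.0, "wz": 0.0},
  {"dx": 0.015, "dy": 0.03, "dz": 0.0, "wx": 0.0, "wy": 0.0, "wz": 0.0},
  {"dx": 0.015, "dy": 0.03, "dz": 0.0, "wx": 0.0, "wy": 0.0, "wz": 0.0},
  {"dx": 0.015, "dy": 0.02, "dz": 0.0, "wx": 0.0, "wy": 0.0, "wz": 0.0},
  {"dx": 0.0, "dy": 0.0, "dz": 0.0, "wx": 0.0, "wy": 0.0, "wz": 0.0},
  {"dx": 0.0, "dy": 0.0, "dz": 0.0, "wx": 0.0, "wy": 0.0, "wz": 0.0},
])

```text
t: 18.4
ee_pos: [0.4375, -0.0833, 0.3161]
tool_rot: [3.141, -0.001, 3.142]
ft_force: [-0.1, 0.6, 0.3]
grip_width: 0.002
finger_force: 0.0
```

```bash
cat > lev.py <<'E'
from h import *
def fit(n,im,c,ctr,w,thr):
    u,v=proj(c,ctr).round().astype(int);m=np.zeros(im.shape[:2],np.uint8);s=np.s_[max(v-w,0):v+w,max(u-w,0):u+w]
    m[s]=(im[s].max(2)<thr)*255;nn,L,st,ct=cv2.connectedComponentsWithStats(m)
    for k in range(1,nn):
        if st[k,4]<30: continue
        ys,xs=np.nonzero(L==k);d=np.linalg.svd(np.c_[xs,ys]-ct[k],full_matrices=False)[2][0];e=(np.c_[xs,ys]-ct[k])@d
        A,B=[plane(c,ct[k]+d*t,.187)[:2] for t in(e.min(),e.max())]
        print(n,"pred",u,v,st[k],"ctr",plane(c,ct[k],.187)[:2],"ends",A,B,"len",np.linalg.norm(A-B),"line deg",np.degrees(np.arctan2(*(A-B)[::-1]))%180)
E
python3 - <<'E'
from lev import *
o=get_obs();print(o['ee_pos'])
old=dict(ee_pos=np.array([.4993,-.0602,.3306]),tool_rot=np.array([3.1412,.0003,3.1409]))
fit("w6",cv2.imread("pics/w6.png"),cam("wrist",old),np.array([.508,-.105,.187]),45,70)
fit("scene0",cv2.imread("pics/scene0.png"),cam("scene"),np.array([.508,-.105,.187]),26,80)
fit("top0",cv2.imread("pics/top0.png"),cam("top"),np.array([.508,-.105,.187]),22,80)
for n,w in(("wrist",60),("scene",26),("top",22)):
    im=capture(n);cv2.imwrite(f"pics/{n}10.png",im);fit(n,im,cam(n,o),np.array([.58,-.182,.187]),w,70 if n=="wrist" else 80)
E
```

```text
[ 0.4375 -0.0833  0.3161]
w6 pred 265 199 [ 252  164   27   71 1402] ctr [ 0.5077 -0.1045] ends [ 0.476  -0.1066] [ 0.5417 -0.1023] len 0.06586109484781498 line deg 3.715763211312378
w6 pred 265 199 [302 239   8   5  32] ctr [ 0.5486 -0.0692] ends [ 0.5484 -0.0726] [ 0.5488 -0.0661] len 0.00657536687722985 line deg 86.32396311625092
scene0 pred 394 189 [368 163  17   3  35] ctr [ 0.6005 -0.1004] ends [ 0.6064 -0.0844] [ 0.591  -0.1256] len 0.04399547148974033 line deg 69.54438480667153
scene0 pred 394 189 [385 180  18  21 145] ctr [ 0.5055 -0.1012] ends [ 0.5382 -0.0994] [ 0.4753 -0.1029] len 0.06298594153198572 line deg 3.202254188043529
top0 pred 366 227 [365 217   4  20  79] ctr [ 0.5088 -0.1077] ends [ 0.5385 -0.1065] [ 0.4802 -0.1089] len 0.05838195666390687 line deg 2.385277754661778
wrist pred 213 337 [  153   283   120   114 12253] ctr [ 0.5889 -0.1806] ends [ 0.5559 -0.1134] [ 0.6255 -0.2548] len 0.1576487892057503 line deg 116.19012568788798
scene pred 404 159 [ 378  133   52   52 2051] ctr [ 0.591  -0.1921] ends [ 0.6955 -0.1777] [ 0.5038 -0.2041] len 0.19345443847381877 line deg 7.8397035886730855
top pred 391 205 [386 183  27   9 124] ctr [ 0.6459 -0.2166] ends [ 0.6515 -0.1637] [ 0.6427 -0.2466] len 0.0833666308070466 line deg 83.95803144227789
top pred 391 205 [379 204  21   6 100] ctr [ 0.5758 -0.1746] ends [ 0.5765 -0.1436] [ 0.5751 -0.2055] len 0.061820541427664 line deg 88.6421686501057
```

Run:
```python
from lev import *
c=cam("top");im=cv2.imread("pics/top0.png");h=cv2.cvtColor(im,cv2.COLOR_BGR2HSV)
m=np.zeros(im.shape[:2],bool);s=np.s_[198:216,340:405];m[s]=(h[s][...,1]>90)&(h[s][...,0]<28)
ys,xs=np.nonzero(m);P=np.array([plane(c,(x,y),.155)[:2] for x,y in zip(xs,ys)])
ct=P.mean(0);d=np.linalg.svd(P-ct)[2][0];print(len(P),ct,"pipe line deg",np.degrees(np.arctan2(d[1],d[0]))%180,"pipe x at y=-.175",ct[0]+d[0]/d[1]*(-.175-ct[1]))
K=cam("wrist",dict(ee_pos=np.array([.4993,-.0602,.3306]),tool_rot=np.array([3.1412,.0003,3.1409])));im=cv2.imread("pics/w6.png");h=cv2.cvtColor(im,cv2.COLOR_BGR2HSV)
m=np.zeros(im.shape[:2],bool);s=np.s_[235:275,180:260];m[s]=(h[s][...,1]>90)&(h[s][...,0]<28)
ys,xs=np.nonzero(m);P=np.array([plane(K,(x,y),.155)[:2] for x,y in zip(xs,ys)])
ct=P.mean(0);d=np.linalg.svd(P-ct)[2][0];print(len(P),ct,"pipe line deg",np.degrees(np.arctan2(d[1],d[0]))%180,"pipe x at y=-.175",ct[0]+d[0]/d[1]*(-.175-ct[1]))
```

```text
281 [ 0.5781 -0.1168] pipe line deg 88.75437514661489 pipe x at y=-.175 0.5768074849586217
1328 [ 0.5782 -0.1572] pipe line deg 86.95774504833096 pipe x at y=-.175 0.5772506640736808
```

The lever line (88.6°) matches the pipe (88.8°) in the same camera, and it came up hard against its stop. The robot stands clear, so hand in.

```bash
python3 -c "
from plant import *
print(close_job())"
```

```text
the job is handed in; nothing more can be done
None
```

The tall cartridge had not clicked in. I pressed it home with about 24 N, then it held a 15 N tug for about 0.9 s with its ring lifted. After that I swung the lever along the pipe, hard against its stop (about 35 N there), let go, and handed the job in with the robot clear.

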